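# Clamp a glued slat to its board with a spring clamp

### The job

In one of the wooden stands a slat has been glued to the front of a board, but it stands off at the top. Squeeze the handles of the spring clamp parked on the small block, bring the clamp over the doubled board (not the single spare one) and let its jaws close over the middle of the top edge, well down over both pieces, so that the slat is pulled fully home. Leave the clamp there, upright and square to the board.

Things in the scene. Friction and masses are not known exactly. Their poses are not given: they have to be found in the camera images.
- clamp_pin (a point): Pivot pin and mid-height of the upright steel spring clamp, jaws down on the parking fin, 28 mm above the fin. x: squeeze direction; y: along pin and fin; z: up. Two black-sleeved handles rise in a V, tops 61 mm above the pin, 62 mm over the outsides, 26 mm wide along y. Grip both outsides 54 mm above the pin; about 6 N opens it, 11 N fully: handles parallel, 19 mm. Pin may shift 10 mm meanwhile.
- clamp_jaw (a joint): Opening angle of one clamp jaw (the other mirrors it), sprung shut: 0 on the 10 mm parking fin, 0.02 on the closed 14 mm work, 0.33 rad at the fully open stop. Black lips, 26 mm wide along the edge: fully open they are 45 mm apart and reach 54 mm below the pin; closed they press 55 mm below it. Up to 45 mm of an edge fits between the jaws. Clamp 0.1 kg, 34 mm along the pin.
- work_edge (a point): Middle of the doubled board's top edge, 100 mm above the desk. x: across, from slat to board; y: along the edge; z: up. Centre of the 14 mm thickness when closed: 8 mm plywood board on edge, 120 mm long, with a 6 mm light-wood slat, 96 mm long, in front (top 1 mm lower, standing off 5 mm further to -x). Foot 130x56x20 mm, fixed. The spare, a like stand, has one bare 8 mm board; they swap places.
- slat (a joint): Angle by which the slat stands off its board, hinging at its foot: 0 or just below fully home, 0.055 rad at the start (about 5 mm at the top). A weak spring holds it off; about 1 N at the top pushes it home.
There are look-alikes about, which are no part of the job. Leave any green look-alike of the part that bears clamp_pin alone.

How it is judged:
On the way:
1. the clamp is carried off the parking block with its jaws held open (value of joint clamp_jaw above 0.15 rad and distance of clamp_pin from where it was at the start of the episode above 0.06 m), for 0.2 s.
At the end, for the whole second after the job is handed in: The clamp, released, grips the doubled board: its pin 6 to 43 mm above the top edge, within 20 mm of the edge's middle along it and 15 mm across, jaws closed to under 0.12 rad, the clamp within 0.3 rad of upright and 0.25 rad of square to the board, and the slat pulled home (under 0.02 rad) (value of joint slat below 0.02 rad and value of joint clamp_jaw below 0.12 rad and z of clamp_pin in the frame of work_edge between 0.006 and 0.043 m and y of clamp_pin in the frame of work_edge between -0.02 and 0.02 m and x of clamp_pin in the frame of work_edge between -0.015 and 0.015 m and angle between clamp_pin's own z axis and vertical below 0.3 rad and angle between the y axis of clamp_pin and the y axis of work_edge, either way round below 0.25 rad); the robot touches nothing.
It also fails if it takes over 40 s, if anything falls off the work surface, if the arm or the gripper's body presses on something with over 40 N, if the wrist force passes 120 N, or if a joint passes its speed limit or range.

### The arm

A 6-joint arm with a two-finger parallel gripper is mounted at the origin on a cart in front of the work surface, level with it; the furniture and walls round the work are solid. World frame = base frame: x ahead of the robot, y to its left, z up, the work surface at z = 0. Lengths are in m, angles in rad, forces in N, time in s.
With the tool pointing down it reaches from about 0.35 to 0.975 m from the base axis. Payload 4.9 kg.
Tool frame: the origin (TCP) lies midway between the tips of the shut fingers; the grasp point (between the pads) lies 19 mm behind it; z points along the fingers, y is the line along which they close (so a half turn about z gives the same grasp; the last joint's range is limited). The gripper opens to 85 mm and grips with 20 to 120 N. Pads are 22 mm wide; open, the fingers measure 114 mm over their backs; the gripper's body (76 mm by 85 mm) begins 54 mm behind the grasp point. The pads swing forward as they close: fully open they stand 13 mm farther back than shut.
Start: joints at [-1.29, 0.053, 1.613, -0, 1.476, -0.119], TCP at [0.243, -0.576, 0.211] pointing down, gripper open.
Joint ranges: [-3.01, 3.01], [-1.01, 2.22], [0.06, 2.58], [-1.02, 4.17], [0.09, 2.62], [-3.14, 3.14]. Speed limits (rad/s): [2.57, 2.57, 3.14, 3.14, 3.14, 3.14].

### API

Orientations are given as a rotation vector (axis times angle).
In Python, from rig import env, vision gives the robot as it stands.
- The arm moves only by the tool play_rows, never from a script. Its argument "steps" is a list of rows, each a list of 3 entries, a list of its own where there are three numbers: the gripper's target within -1 to 1 (shut at 1, half-way at 0, fully open at -1), then the shift along the tool's x, y, z in mm, then the turn about the tool's z in rad. In form: [[gripper, [dx, dy, dz], twist], ...]. A call has 1 to 10 rows; each row is the pose to reach, as a shift and turn from the pose commanded when the call began, along the tool's axes at that moment; what a row does not reach only later rows make up. A row lasts 1/10 s, in which the tool goes at most 50 mm and 8.59 degrees, less where a joint would pass 70% of its speed; a pose out of reach is approached as far as the arm can. A call with a gripper value outside its range is refused whole. The fingers move at their own pace and stop on an object; the grip force is fixed at half the most. Time passes only in rows, so rows that repeat a pose let the fingers close. It gives the time, the measured TCP pose, the force, the opening and the grip force at its end, in the units of the state.
- env.get_obs(): the state, without advancing time (a new reading comes with each control period).
- vision.get_image(name): name is "side" or "top" or "wrist"; returns the picture (420x560x3 uint8, red, green, blue); there is no depth.
- vision.camera_info(name): a dict with "fovy" (degrees; the focal length in pixels is half the picture's height over the tangent of half this angle, whatever the lens; pixels are square), "cx", "cy" (the principal point, pixels), "rvec" (rotation vector, rad) and "tvec" (3), from world to camera coordinates, as OpenCV has them; the wrist camera has in their place "tool_from_camera" (4x4, takes a point from camera to tool coordinates, whose origin is the TCP and whose axes are the flange's). Camera axes: x right, y down, z forward; pixel columns grow to the right and rows downward; lengths in m; the calibration is good to about 2 mm. The wrist camera is an equidistant fisheye: a pixel r from the principal point sees the ray r / f radians off the axis. A picture is of the moment at which its call begins: read the wrist's pose just before it. camera_info takes no time and is no camera call.
- env.job_done(): hands the job in; it is judged then, once.
The state is a dict: "time": time; "joint_positions": joint angles; "joint_vel": joint speeds; "joint_efforts": joint torques, N m; "eef_pos": TCP position; "orientation": TCP orientation; "contact_force": force on the tool from outside, world axes, zero at the start; "moment": the same for the moment, N m; "width": finger opening in m; "grip_force": force on a finger pad.
Only numpy, scipy, OpenCV 4.12 (cv2) and the standard library are available. Lean on these libraries where they do the work, as an engineer would, in place of code of your own. Each camera call takes 0.05 s, during which the arm holds its last target. There are 200 camera calls.

## Working session

There is one attempt and no reset: what is moved stays moved. The work goes in short steps, Python scripts to look and compute and a tool call to move; the robot and the scene stay as the last step left them, time stands still between calls to the robot, and variables do not carry over. Pictures are saved under pics/ and viewed, at most 10 in all, crops included, and the job is handed in when it is done.

Besides the shell and the picture viewer there is one more tool, called after ">>>" as name(argument=value, ...) on one line, values as JSON. play_rows: Moves the arm, as the interface text tells. Its arguments: {"type":"object","properties":{"steps":{"type":"array","items":{"type":"array"}}},"required":["steps"]}

```bash
mkdir -p pics; cat > h.py <<'E'
import numpy as np, cv2
from scipy.spatial.transform import Rotation as R
from rig import env, vision
def info(n):
    c=vision.camera_info(n); f=210/np.tan(np.radians(c['fovy'])/2); return c,f
def ray(n,u,v,T=None):
    c,f=info(n); x,y=(u-c['cx'])/f,(v-c['cy'])/f
    if n=='wrist':
        r=np.hypot(x,y); d=np.array([x/r*np.sin(r),y/r*np.sin(r),np.cos(r)]) if r>0 else np.array([0,0,1.])
        M=T@np.array(c['tool_from_camera']); return M[:3,3],M[:3,:3]@d
    Rm=R.from_rotvec(c['rvec']).as_matrix(); return -Rm.T@np.array(c['tvec']),Rm.T@np.array([x,y,1])
def atz(n,u,v,z,T=None):
    o,d=ray(n,u,v,T); return o+d*(z-o[2])/d[2]
def tri(a,b):
    (o1,d1),(o2,d2)=a,b; d1=d1/np.linalg.norm(d1);d2=d2/np.linalg.norm(d2)
    s=np.linalg.lstsq(np.c_[d1,-d2],o2-o1,rcond=None)[0]; p,q=o1+d1*s[0],o2+d2*s[1]; return (p+q)/2,np.linalg.norm(p-q)
def pose():
    o=env.get_obs(); T=np.eye(4);T[:3,:3]=R.from_rotvec(o['orientation']).as_matrix();T[:3,3]=o['eef_pos'];return T
def snap(n,name,crop=None,k=1):
    im=vision.get_image(n)[:,:,::-1]
    cv2.imwrite(f'pics/{name}_full.png',im)
    if crop: u0,v0,u1,v1=crop; im=im[v0:v1,u0:u1]
    cv2.imwrite(f'pics/{name}.png',cv2.resize(im,None,fx=k,fy=k,interpolation=cv2.INTER_CUBIC))
E
python3 - <<'E'
from h import *
np.set_printoptions(precision=4,suppress=True)
print(pose()); print(env.get_obs()['width'])
for n in('side','top'):
    snap(n,n+'0'); print(n,ray(n,280,210),info(n)[1])
im=np.vstack([cv2.imread('pics/side0.png'),cv2.imread('pics/top0.png')])
E
```

```text
[[ 0.9211  0.3893 -0.0006  0.2431]
 [ 0.3893 -0.9211  0.002  -0.575 ]
 [ 0.0002 -0.0021 -1.      0.2098]
 [ 0.      0.      0.      1.    ]]
0.08528650496912464
side (array([ 0.5422, -1.0773,  0.5238]), array([-0.0129,  0.8801, -0.4748])) 515.91726381588
top (array([ 0.3676, -0.2907,  0.9578]), array([ 0.2165, -0.0059, -0.9763])) 422.3692285270203
```

View pics/side0.png

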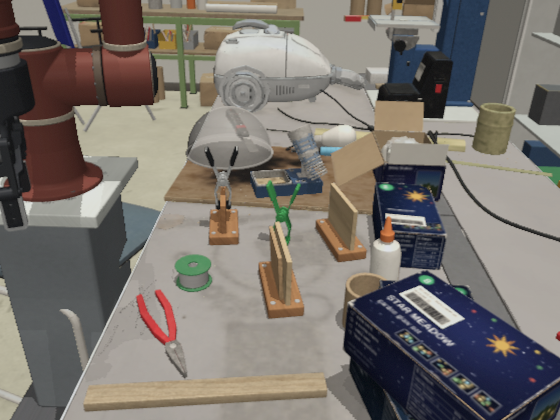

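View pics/top0.png

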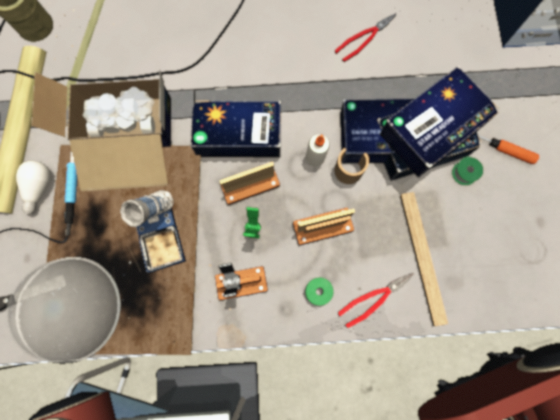

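The clamp is at top (230,280) and side (223,180). One stand is at top (325,225) and looks doubled, the other at (250,183). The green decoy is at (252,222). I'll zoom in on both views.

```bash
python3 - <<'E'
import cv2,numpy as np
a=cv2.imread('pics/side0.png')[130:320,190:370]; b=cv2.imread('pics/top0.png')[155:305,205:365]
f=lambda i,k:cv2.resize(i,None,fx=k,fy=k,interpolation=cv2.INTER_CUBIC)
cv2.imwrite('pics/sc.png',f(a,3)); cv2.imwrite('pics/tc.png',f(b,4))
E
```

```text
(no output)
```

View pics/sc.png

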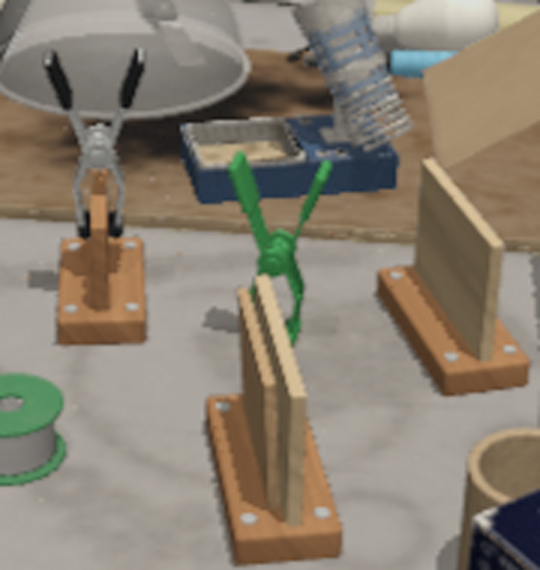

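View pics/tc.png

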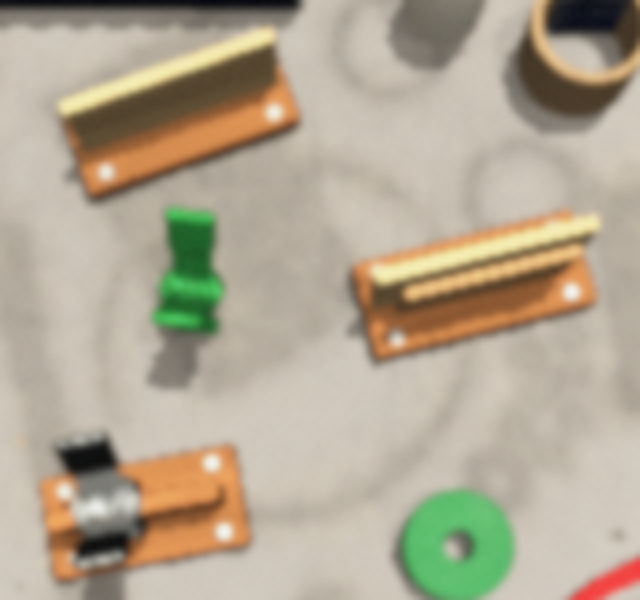

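The doubled stand is the nearer, right-hand one: plywood top in crop from (378,275) to (598,225), slat in front from (405,295) to (580,257). The clamp pin is at crop (107,505) and side crop (98,143).

```bash
python3 - <<'E'
from h import *
np.set_printoptions(precision=4,suppress=True)
S=lambda u,v:ray('side',190+u/3,130+v/3)
t=lambda u,v:(205+u/4,155+v/4)
print('pin',tri(S(98,143),ray('top',*t(107,505))))
hf=tri(S(50,52),ray('top',*t(100,553))),tri(S(137,52),ray('top',*t(86,440)));print('handles',hf)
for z in(.12,):print(atz('top',*t(140,500),z-.03),atz('top',*t(220,490),z-.03))
L,Rr=atz('top',*t(378,273),.1),atz('top',*t(598,225),.1);print('board',L,Rr,np.linalg.norm(L-Rr),(L+Rr)/2, 'dir',np.arctan2(*(L-Rr)[[1,0]]))
a,b=atz('top',*t(405,295),.099),atz('top',*t(580,257),.099);print('slat',a,b,np.linalg.norm(a-b),(a+b)/2,np.arctan2(*(a-b)[[1,0]]))
# side view ends
print('side board', tri(S(303,392),ray('top',*t(598,225))),tri(S(262,280),ray('top',*t(378,273))))
# block corners z=.02
c=[atz('top',*t(*p),.02) for p in((42,485),(230,447),(250,545),(60,580))];print(np.array(c)); 
for i in(0,3):
  d=c[i]-c[[1,0,0,2][i]];print(np.arctan2(d[1],d[0]))
E
```

```text
pin (array([ 0.4181, -0.1909,  0.1111]), np.float64(0.001847057405025818))
handles ((array([ 0.392 , -0.1943,  0.1731]), np.float64(0.0002204949137488703)), (array([ 0.4443, -0.1898,  0.173 ]), np.float64(0.0007019586121656737)))
[ 0.4198 -0.2054  0.09  ] [ 0.4222 -0.2463  0.09  ]
board [ 0.5272 -0.3343  0.1   ] [ 0.5449 -0.4501  0.1   ] 0.1171611073499929 [ 0.5361 -0.3922  0.1   ] dir 1.7231794801491573
slat [ 0.5149 -0.3474  0.099 ] [ 0.5289 -0.4393  0.099 ] 0.09296221696825128 [ 0.5219 -0.3933  0.099 ] 1.7215437357056564
side board (array([ 0.5479, -0.4496,  0.1012]), np.float64(0.006255146343439017)) (array([ 0.5275, -0.3344,  0.0978]), np.float64(0.00010434019560830511))
[[ 0.4357 -0.145   0.02  ]
 [ 0.4498 -0.2495  0.02  ]
 [ 0.3958 -0.2575  0.02  ]
 [ 0.3838 -0.1531  0.02  ]]
1.7046247056629977
1.6855178530830386
```

>>> play_rows(steps=[[-1, [30, -27, -50], -0.14], [-1, [310, -286, -50], -1.28], [-1, [310, -286, -50], -1.28], [-1, [310, -286, -50], -1.28], [-1, [310, -286, -50], -1.28], [-1, [310, -286, -50], -1.28], [-1, [310, -286, -50], -1.28], [-1, [310, -286, -50], -1.28], [-1, [310, -286, -50], -1.28], [-1, [310, -286, -50], -1.28]])

```text
time: 1.1
eef_pos: [0.4187, -0.1877, 0.261]
orientation: [-2.088, -2.347, -0.002]
contact_force: [-0.5, -0.4, -0.4]
width: 0.0855
grip_force: 0.0
```

```bash
python3 - <<'E'
from h import *
np.set_printoptions(precision=4,suppress=True)
print(env.get_obs()['joint_positions']);T=pose();np.save('Tw1',T);print(T,env.get_obs()['time']);snap('wrist','w1');print(vision.camera_info('wrist'))
E
```

```text
[-0.5849 -0.3855  1.9182  0.0014  1.609  -0.7015]
[[-0.1164  0.9932  0.0007  0.4187]
 [ 0.9932  0.1164  0.0012 -0.1877]
 [ 0.0011  0.0008 -1.      0.261 ]
 [ 0.      0.      0.      1.    ]] 1.1
{'fovy': 65.70646984690485, 'cx': 281.3749800902029, 'cy': 211.50313091995864, 'tool_from_camera': array([[-0.0004, -0.9631, -0.2691,  0.0663],
       [ 1.    , -0.0005,  0.0004, -0.    ],
       [-0.0005, -0.2691,  0.9631, -0.1636],
       [ 0.    ,  0.    ,  0.    ,  1.    ]])}
```

View pics/w1.png

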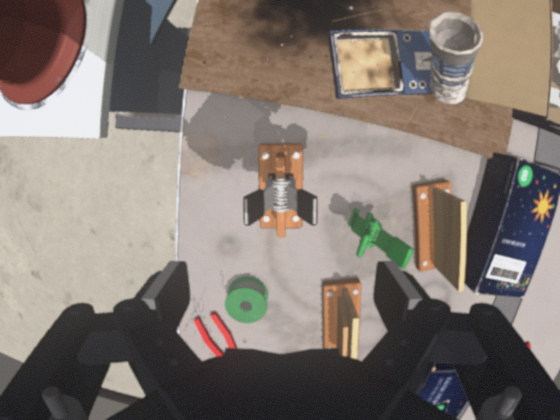

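The clamp sits at wrist (281,207): handle outer tops at (244,208) and (317,208), fin vertical at x≈281, so the yaw is close. The doubled board's plywood is at about (356,320), partly hidden by the finger.

```bash
python3 - <<'E'
from h import *
np.set_printoptions(precision=4,suppress=True)
T=np.load('Tw1.npy');Ti=np.linalg.inv(T)
tl=lambda p:(Ti@np.r_[p,1])[:3]*1000
for n,u,v,z in(('Lout',244,208,.172),('Rout',317,208,.172),('pin',280,197,.112),('finF',281,236,.083),('blkTL',260,145,.02),('blkTR',301,145,.02),('blkBL',261,228,.02),('blkBR',303,226,.02),('ply',357,320,.1),('plyL2',464,200,.1),('plyL3',462,288,.1)):
    p=atz('wrist',u,v,z,T);print(n,p,tl(p))
im=cv2.imread('pics/w1.png')[130:250,220:350];cv2.imwrite('pics/w1c.png',cv2.resize(im,None,fx=4.5,fy=4.5,interpolation=cv2.INTER_CUBIC))
E
```

```text
Lout [ 0.389  -0.1924  0.172 ] [ -1.2849 -30.0843  88.9892]
Rout [ 0.4476 -0.1856  0.172 ] [-1.3278 28.8643 89.0358]
pin [ 0.4183 -0.1938  0.112 ] [ -6.1532  -1.2296 149.0067]
finF [ 0.4252 -0.2447  0.083 ] [-57.4842  -0.2955 177.9504]
blkTL [ 0.3882 -0.1519  0.02  ] [ 38.9211 -26.3181 241.0369]
blkTR [ 0.4387 -0.146   0.02  ] [ 38.8796  24.5263 241.0771]
blkBL [ 0.4005 -0.2593  0.02  ] [-69.167  -26.6005 240.9167]
blkBR [ 0.4549 -0.2501  0.02  ] [-66.4498  28.4992 240.9633]
ply [ 0.5291 -0.3373  0.1   ] [-161.5496   92.1597  160.908 ]
plyL2 [ 0.6287 -0.1738  0.1   ] [-10.7784 210.1297 161.1688]
plyL3 [ 0.6632 -0.286   0.1   ] [-126.1794  231.3362  161.0574]
```

View pics/w1c.png

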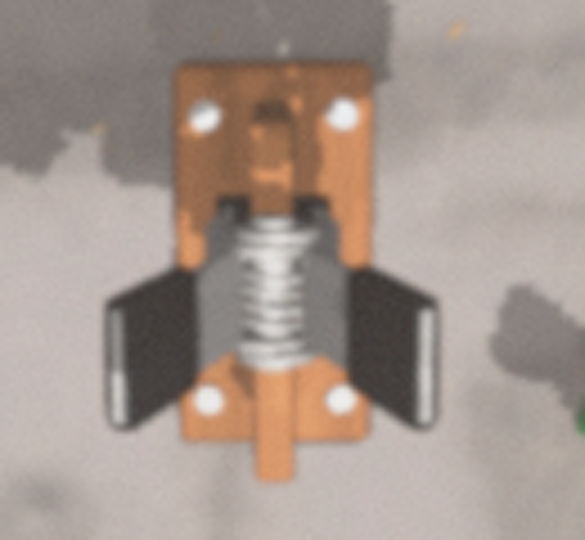

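>>> play_rows(steps=[[-1, [-5, -1, 45], 0], [-1, [-5, -1, 80], 0], [-1, [-5, -1, 105], 0], [-1, [-5, -1, 117], 0], [-1, [-5, -1, 117], 0]])

```text
time: 1.65
eef_pos: [0.4155, -0.1968, 0.142]
orientation: [-2.097, -2.334, 0.001]
contact_force: [0.3, -0.1, -0.9]
width: 0.0854
grip_force: 0.0
```

>>> play_rows(steps=[[-0.4, [0, 0, 0], 0], [0, [0, 0, 0], 0], [0.3, [0, 0, 0], 0], [0.5, [0, 0, 0], 0], [0.7, [0, 0, 0], 0], [0.9, [0, 0, 0], 0], [1, [0, 0, 0], 0], [1, [0, 0, 0], 0]])

```text
time: 2.45
eef_pos: [0.4191, -0.198, 0.1477]
orientation: [2.093, 2.334, 0.001]
contact_force: [0.9, 0.7, 6.7]
width: -0.0001
grip_force: 3.4
```

```bash
python3 - <<'E'
from h import *
T=pose();snap('wrist','w2',(180,100,380,300),1)
snap('side','s2',(150,70,300,270),1)
a=cv2.imread('pics/w2.png');b=cv2.imread('pics/s2.png')
cv2.imwrite('pics/m2.png',cv2.resize(np.hstack([a,b]),None,fx=2.25,fy=2.25,interpolation=cv2.INTER_CUBIC));print(T,env.get_obs()['width'],env.get_obs()['grip_force'])
E
```

```text
[[-0.10892992  0.99403511  0.00533618  0.41905386]
 [ 0.9940395   0.10895126 -0.00388498 -0.19804666]
 [-0.00444319  0.00488118 -0.99997822  0.14773836]
 [ 0.          0.          0.          1.        ]] 7.073016738501803e-05 3.377758795468253
```

View pics/m2.png

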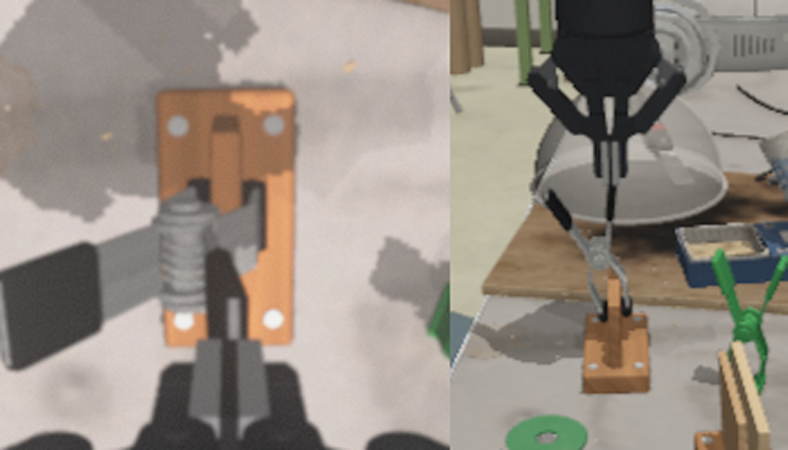

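The clamp has tilted toward -x. Its right handle is at or under the shut fingers and the left one is free outside, so the grasp failed. I need a closer look at the saved frames.

```bash
python3 - <<'E'
import cv2,numpy as np
a=cv2.imread('pics/w2_full.png')[170:320,170:340];b=cv2.imread('pics/s2_full.png')[70:245,175:265]
f=lambda i,h:cv2.resize(i,(int(i.shape[1]*h/i.shape[0]),h),interpolation=cv2.INTER_CUBIC)
a=f(a,420);b=f(b,590); a=np.vstack([a,np.zeros((170,a.shape[1],3),np.uint8)])
cv2.imwrite('pics/m2b.png',np.hstack([a,b]));print(a.shape,b.shape)
E
```

```text
(590, 476, 3) (590, 303, 3)
```

View pics/m2b.png

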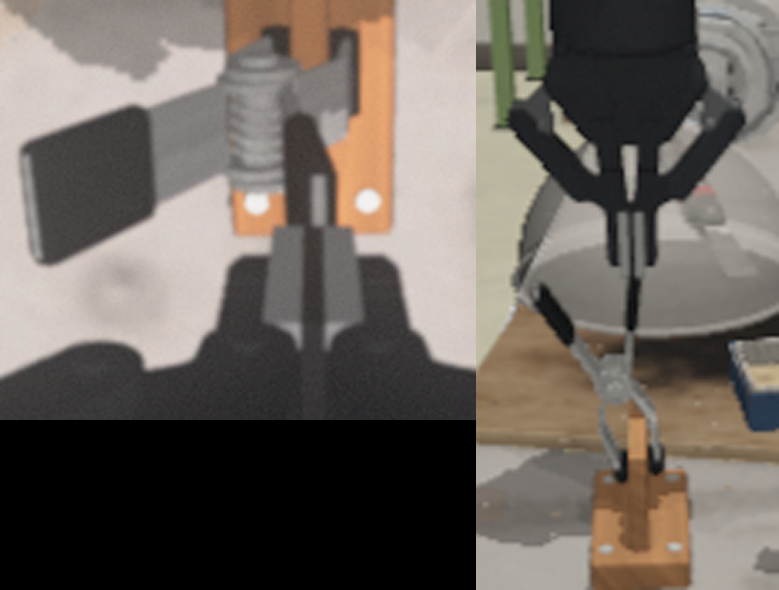

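The fingers closed above the handle tops: the tip is at side px ≈(221,148), wrist row ≈251. I'll compare that with where the reported TCP should project.

```bash
python3 - <<'E'
from h import *
np.set_printoptions(precision=4,suppress=True)
T=pose();c,f=info('side');K=np.array([[f,0,c['cx']],[0,f,c['cy']],[0,0,1]])
for dz in(0,-.02,-.03):
  for dx in (-.011,0,.011):
    p=(T@[dx,0,dz,1])[:3];print(dz,dx,cv2.projectPoints(p[None],np.array(c['rvec']),np.array(c['tvec']),K,None)[0].ravel())
for r in (280,):
  u,v=(632-476)/303*90+175,70+r/590*175; print(u,v,ray('side',u,v))
  o,d=ray('side',u,v);print('handle top if y=-.198+-.011',[o+d*(y-o[1])/d[1] for y in(-.187,-.198,-.209)])
E
```

```text
0 -0.011 [221.5289 163.6677]
0 0 [221.6343 161.3386]
0 0.011 [221.7376 159.0564]
-0.02 -0.011 [221.1422 153.4809]
-0.02 0 [221.2527 151.2336]
-0.02 0.011 [221.3609 149.0321]
-0.03 -0.011 [220.946  148.3116]
-0.03 0 [221.059  146.1067]
-0.03 0.011 [221.1697 143.9468]
221.33663366336634 153.05084745762713 (array([ 0.5422, -1.0773,  0.5238]), array([-0.1301,  0.9288, -0.3799]))
handle top if y=-.198+-.011 [array([ 0.4175, -0.187 ,  0.1597]), array([ 0.419 , -0.198 ,  0.1642]), array([ 0.4206, -0.209 ,  0.1687])]
```

Both views put the shut fingertips about 22 mm above the reported TCP. I need to back off to the hover pose, check that the clamp is upright again, then go deeper.

>>> play_rows(steps=[[1, [0, 0, -30], 0], [1, [0, 0, -60], 0], [-1, [5, 1, -100], 0], [-1, [5, 1, -117], 0], [-1, [5, 1, -117], 0], [-1, [5, 1, -117], 0], [-1, [5, 1, -117], 0], [-1, [5, 1, -117], 0]])

```text
time: 3.35
eef_pos: [0.4167, -0.1911, 0.2587]
orientation: [-2.095, -2.336, 0.001]
contact_force: [0.4, 1.1, -0.5]
width: 0.0847
grip_force: 0.0
```

```bash
python3 - <<'E'
from h import *
np.set_printoptions(precision=4,suppress=True)
print(pose(),env.get_obs()['width']);np.save('Tw3',pose());snap('wrist','w3');snap('side','s3')
a=cv2.imread('pics/w1_full.png');b=cv2.imread('pics/w3_full.png')
d=np.abs(a.astype(int)-b)[130:250,220:350].mean(2);print(d.mean(),d.max())
a=cv2.cvtColor(a,6);b=cv2.cvtColor(b,6)
for (u0,v0,u1,v1) in((238,185,325,230),(265,178,297,215)):
  t=a[v0:v1,u0:u1];m=cv2.matchTemplate(b[150:270,200:360],t,cv2.TM_CCOEFF_NORMED);_,s,_,l=cv2.minMaxLoc(m);print('shift',l[0]+200-u0,l[1]+150-v0,s)
w=cv2.imread('pics/w3_full.png')[130:330,180:380];s=cv2.imread('pics/s3_full.png')[60:260,140:310]
cv2.imwrite('pics/m3.png',cv2.resize(np.hstack([w,s]),None,fx=2.1,fy=2.1,interpolation=cv2.INTER_CUBIC))
E
```

```text
[[-0.1086  0.9941 -0.0032  0.4167]
 [ 0.9941  0.1086  0.0021 -0.1911]
 [ 0.0024 -0.003  -1.      0.2587]
 [ 0.      0.      0.      1.    ]] 0.08471789554583942
22.677884615384617 168.33333333333334
shift -23 -4 0.6306225657463074
shift 36 31 0.4804353713989258
```

View pics/m3.png

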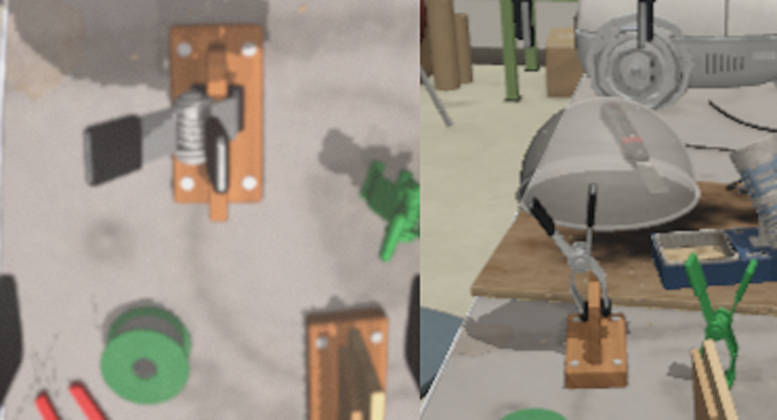

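The clamp stays leaned toward -x, about 25°. Its left handle top is at wrist ≈(222,206) / side ≈(192,155), the right at ≈(286,207) / (222,148). All the evidence says the real fingertips sit about 29 mm above the reported TCP. I'll compute the handle positions, then push it upright with the open left finger.

```bash
python3 - <<'E'
from h import *
np.set_printoptions(precision=4,suppress=True)
T=np.load('Tw3.npy');Ti=np.linalg.inv(T)
W=lambda u,v:ray('wrist',180+u/2.1,130+v/2.1,T); S=lambda u,v:ray('side',140+(u-420)/2.1,60+v/2.1)
for n,w,s in(('L',(90,157),(532,201)),('R',(219,163),(593,187)),('pin',(192,130),(580,257)),('greenR',(400,200),(752,262)),('greenL',(388,250),(692,258))):
    p,e=tri(W(*w),S(*s));print(n,p,e,(Ti@np.r_[p,1])[:3]*1000)
E
```

```text
L [ 0.3671 -0.1981  0.1572] 1.3637031807178399e-05 [ -1.7943 -49.6952 101.6636]
R [ 0.4196 -0.1916  0.1695] 0.001360541764018665 [-1.0286  3.1262 89.1817]
pin [ 0.4068 -0.1944  0.1026] 0.0002619736543639671 [ -2.5393  -9.7327 156.1779]
greenR [ 0.5387 -0.2167  0.1057] 0.04860762106363728 [-39.0722 118.9436 152.5915]
greenL [ 0.5079 -0.2373  0.1249] 0.003806104424953874 [-56.0907  86.1187 133.4562]
```

>>> play_rows(steps=[[-1, [-2, -23, 20], 0], [-1, [-2, -23, 65], 0], [-1, [-2, -23, 105], 0], [-1, [-2, -23, 135], 0], [-1, [-2, -23, 155], 0], [-1, [-2, -23, 160], 0], [-1, [-2, -15, 160], 0], [-1, [-2, -5, 160], 0], [-1, [-2, 5, 160], 0], [-1, [-2, 10, 160], 0]])

```text
time: 4.45
eef_pos: [0.4297, -0.1929, 0.1027]
orientation: [2.094, 2.338, 0.001]
contact_force: [0.2, -0.3, -0.7]
width: 0.0853
grip_force: 0.2
```

>>> play_rows(steps=[[-1, [0, 5, 0], 0], [-1, [0, 10, 0], 0], [-1, [0, 10, 0], 0]])

```text
time: 4.75
eef_pos: [0.4382, -0.1913, 0.1013]
orientation: [2.096, 2.339, 0.0]
contact_force: [-0.6, -0.0, -0.5]
width: 0.0855
grip_force: 0.1
```

```bash
python3 - <<'E'
from h import *
np.set_printoptions(precision=4,suppress=True)
T=pose();print(T);np.save('Tw4',T);snap('wrist','w4');snap('side','s4')
a=cv2.imread('pics/s0.png') if 0 else cv2.imread('pics/side0.png');b=cv2.imread('pics/s4_full.png')
# compare lower clamp (pin+jaws) with the start
t=a[165:215,210:240]
for n in('s3','s4'):
  b=cv2.imread(f'pics/{n}_full.png');m=cv2.matchTemplate(b[150:230,195:255],t,cv2.TM_CCOEFF_NORMED);_,s,_,l=cv2.minMaxLoc(m);print(n,l[0]+195-210,l[1]+150-165,s)
w=cv2.imread('pics/w4_full.png')[130:330,160:400];s=b[110:230,175:275]
cv2.imwrite('pics/m4.png',np.hstack([cv2.resize(w,None,fx=2,fy=2),cv2.resize(s,None,fx=3,fy=400/120)]))
E
```

```text
[[-0.1092  0.994   0.0003  0.4382]
 [ 0.994   0.1092 -0.     -0.1913]
 [-0.0001  0.0003 -1.      0.1013]
 [ 0.      0.      0.      1.    ]]
s3 0 0 0.503994882106781
s4 1 1 0.5371475219726562
```

>>> play_rows(steps=[[-1, [0, -10, 0], 0], [-1, [0, -20, 0], 0], [-0.6, [0, -20, 0], 0], [-0.3, [0, -20, 0], 0], [0, [0, -20, 0], 0], [0.3, [0, -20, 0], 0], [0.6, [0, -20, -4], 0], [1, [0, -20, -4], 0], [1, [0, -20, -4], 0], [1, [0, -20, -4], 0]])

```text
time: 5.85
eef_pos: [0.4177, -0.1935, 0.1051]
orientation: [-2.097, -2.339, 0.0]
contact_force: [-0.1, 0.2, -1.5]
width: 0.0163
grip_force: 61.6
```

Width 16 mm at 61 N: both handles are squeezed. Lifting straight off the fin.

>>> play_rows(steps=[[1, [0, 0, -8], 0], [1, [0, 0, -18], 0], [1, [0, 0, -30], 0], [1, [0, 0, -45], 0], [1, [0, 0, -65], 0], [1, [0, 0, -85], 0], [1, [0, 0, -105], 0], [1, [0, 0, -120], 0], [1, [0, 0, -125], 0], [1, [0, 0, -125], 0]])

```text
time: 6.85
eef_pos: [0.4181, -0.1938, 0.2313]
orientation: [2.096, 2.338, 0.0]
contact_force: [0.2, 0.4, -0.7]
width: 0.0165
grip_force: 61.6
```

>>> play_rows(steps=[[1, [-15, 7, 0], -0.04], [1, [-45, 20, 0], -0.04], [1, [-80, 35, 0], -0.04], [1, [-115, 50, 0], -0.04], [1, [-150, 66, 0], -0.04], [1, [-180, 80, 0], -0.04], [1, [-200, 88, 0], -0.04], [1, [-211, 93, 0], -0.04], [1, [-211, 93, 0], -0.04], [1, [-211, 93, 0], -0.04]])

```text
time: 7.85
eef_pos: [0.5327, -0.3924, 0.2293]
orientation: [-2.048, -2.379, -0.0]
contact_force: [0.2, -0.0, -0.0]
width: 0.0163
grip_force: 61.6
```

```bash
python3 - <<'E'
from h import *
np.set_printoptions(precision=4,suppress=True)
T=pose();print(T,env.get_obs()['width']);np.save('Tw5',T);snap('wrist','w5');snap('side','s5');snap('top','t5')
f=lambda i,k:cv2.resize(i,None,fx=k,fy=k,interpolation=cv2.INTER_CUBIC)
w=f(cv2.imread('pics/w5_full.png')[160:310,215:349],3)[:450,:400];s=f(cv2.imread('pics/s5_full.png')[90:320,210:343],2.55)
t=f(cv2.imread('pics/t5_full.png')[150:250,270:403],1.4)
s=s[:586,:339]; a=np.zeros((600,750,3),np.uint8);a[:450,:400]=w;a[:s.shape[0],405:405+s.shape[1]]=s;a[455:595,:186]=t[:140,:186]
cv2.imwrite('pics/m5.png',a)
E
```

```text
[[-0.1487  0.9889 -0.0012  0.5327]
 [ 0.9889  0.1487  0.0015 -0.3924]
 [ 0.0016 -0.001  -1.      0.2293]
 [ 0.      0.      0.      1.    ]] 0.016260758230982983
```

View pics/m5.png

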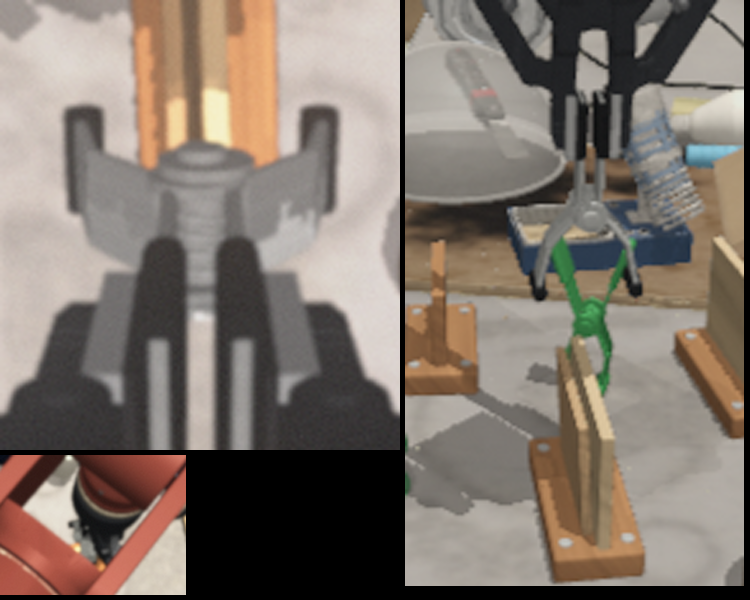

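The clamp is held wide open, upright and square over the board. Composite pixels: lips at wrist (84,160) and (318,160), side (541,288) and (634,287); pin at side (592,215); ply top at wrist x 203–232, slat top x 165–188, both near row 115.

```bash
python3 - <<'E'
from h import *
np.set_printoptions(precision=4,suppress=True)
T=np.load('Tw5.npy');Ti=np.linalg.inv(T);tl=lambda p:(Ti@np.r_[p,1])[:3]*1000
W=lambda u,v:(215+u/3,160+v/3); S=lambda u,v:ray('side',210+(u-405)/2.55,90+v/2.55)
for n,w,s in(('lipL',(84,160),(541,288)),('lipR',(318,160),(634,287)),('pin',(204,225),(592,215))):
    p,e=tri(ray('wrist',*W(*w),T),S(*s));print(n,p,e,tl(p))
for u in(165,188,203,232): print('edge',u,tl(atz('wrist',*W(u,115),.1,T)))
for n in [(.5361,-.3922,.1)]: print('board centre from top cam',tl(np.array(n)))
# side cam: near end of board/slat tops
for u,v in((572,343),(601,432),(560,350),(586,432)):
    o,d=S(u,v);p=o+d*(.1-o[2])/d[2];print('side',u,v,p,tl(p))
E
```

```text
lipL [ 0.5059 -0.3946  0.1667] 0.0022513685519341435 [  1.6335 -26.7459  62.6056]
lipR [ 0.5614 -0.3867  0.1651] 0.0005354145728363337 [ 1.253  29.2943 64.165 ]
pin [ 0.5345 -0.3906  0.2126] 0.002300777596166174 [ 1.4547  2.092  16.6745]
edge 165 [ -2.8471 -10.4763 129.3113]
edge 188 [ -2.8534  -3.3789 129.3041]
edge 203 [ -2.855    1.2473 129.2994]
edge 232 [ -2.8525  10.1944 129.2903]
board centre from top cam [ -0.5652   3.5385 129.3008]
side 572 343 [ 0.5246 -0.3423  0.1   ] [ 50.5011  -0.3805 129.3879]
side 601 432 [ 0.5449 -0.4437  0.1   ] [-52.7956   4.5416 129.2149]
side 560 350 [ 0.5173 -0.3517  0.1   ] [ 42.2618  -9.0395 129.3833]
side 586 432 [ 0.5362 -0.4442  0.1   ] [-52.0237  -4.0738 129.2249]
```

>>> play_rows(steps=[[1, [0, 1, 20], 0], [1, [0, 1, 35], 0], [1, [0, 1, 48], 0], [1, [0, 1, 60], 0], [1, [0, 1, 70], 0], [1, [0, 1, 78], 0], [1, [0, 1, 84], 0], [1, [0, 1, 88], 0], [1, [0, 1, 88], 0], [1, [0, 1, 88], 0]])

```text
time: 9.0
eef_pos: [0.5343, -0.3933, 0.1426]
orientation: [2.049, 2.38, 0.0]
contact_force: [0.3, 0.2, -0.1]
width: 0.0161
grip_force: 61.6
```

>>> play_rows(steps=[[0.5, [0, 0, 0], 0], [0.3, [0, 0, 0], 0], [0.1, [0, 0, 0], 0], [-0.1, [0, 0, 0], 0], [-0.3, [0, 0, 0], 0], [-0.5, [0, 0, 0], 0], [-0.8, [0, 0, 0], 0], [-1, [0, 0, 0], 0], [-1, [0, 0, 0], 0], [-1, [0, 0, 0], 0]])

```text
time: 10.0
eef_pos: [0.5342, -0.3931, 0.1423]
orientation: [2.05, 2.38, 0.0]
contact_force: [0.0, 0.7, 0.1]
width: 0.0853
grip_force: 0.0
```

```bash
python3 - <<'E'
from h import *
o=env.get_obs();print(o['eef_pos'],o['contact_force'],o['width'],o['grip_force'],o['time'])
E
```

```text
[ 0.53417171 -0.3931089   0.1422533 ] [0.01694989 0.66343374 0.05751512] 0.08530432090757722 0.0 10.0
```

Released with no contact force. Rising straight up and then checking numerically (the picture views are used up).

>>> play_rows(steps=[[-1, [0, 0, -15], 0], [-1, [0, 0, -40], 0], [-1, [0, 0, -75], 0], [-1, [0, 0, -110], 0], [-1, [0, 0, -120], 0], [-1, [0, 0, -120], 0], [-1, [0, 0, -120], 0]])

```text
time: 10.7
eef_pos: [0.5337, -0.3927, 0.261]
orientation: [-2.049, -2.379, -0.0]
contact_force: [-0.2, -0.4, -1.0]
width: 0.0852
grip_force: 0.0
```

```bash
python3 - <<'E'
from h import *
np.set_printoptions(precision=4,suppress=True,linewidth=200)
T=pose();print(T[:3,3]);snap('wrist','w6');snap('side','s6')
w=cv2.imread('pics/w6_full.png')
Ti=np.linalg.inv(T)
# upright reference: clamp on fin, w1 (same tool-relative view, hover 89 above tops; here tops at ~.185)
a=cv2.imread('pics/w1_full.png')[178:232,236:326]
best=max(((cv2.minMaxLoc(cv2.matchTemplate(w[120:320,180:380],cv2.resize(a,None,fx=k,fy=k),cv2.TM_CCOEFF_NORMED))[1::2]),k) for k in(.8,.9,.95,1,1.05,1.1,1.2))
(s,l),k=best;print('wrist match',s,'centre',180+l[0]+45*k,120+l[1]+27*k,'k',k,'(w1 centre 281,205)')
a=cv2.imread('pics/side0.png')[144:212,202:242];b=cv2.imread('pics/s6_full.png')
for ks in(1,1.1,1.2,1.3,1.4):
  m=cv2.matchTemplate(b[90:330,230:340],cv2.resize(a,None,fx=ks,fy=ks),cv2.TM_CCOEFF_NORMED);_,s,_,l=cv2.minMaxLoc(m);print('side',ks,s,230+l[0]+20.7*ks,90+l[1]+33.7*ks)
# dark handle pixels in the wrist view
g=cv2.cvtColor(w,6)
for v in range(180,240,6): print(v,''.join('#' if x<60 else '+' if x<110 else '.' for x in g[v,220:345]))
g=cv2.cvtColor(b,6)
for v in range(128,215,4): print(v,''.join('#' if x<50 else '+' if x<95 else '.' for x in g[v,240:325]))
E
```

```text
[ 0.5337 -0.3927  0.261 ]
wrist match 0.8740983605384827 centre 284.25 207.35 k 1.05 (w1 centre 281,205)
side 1 0.3095017969608307 282.7 190.7
side 1.1 0.368322491645813 282.77 191.07
side 1.2 0.3707135021686554 281.84 191.44
side 1.3 0.3901832699775696 281.91 187.81
side 1.4 0.40282806754112244 280.98 187.18
180 ...............................................++++++++++.............+++++++................................................
186 .................................................++......................+.++................................................
192 ......................................+++++++++...............................+++++++++++++..................................
198 ............................+++++++++++++++++++................................++++++++++++++++++++++........................
204 ............................+++++++++++++++++++.................................++++++++++++++++++...........................
210 ............................+++++++++++++++++++.................................+++++++++++++++++............................
216 .....
[... 1790 characters left out ...]
+........+..++..+................++++++#######++++++++##++#+++++++++..
188 ............+##+++++++++#####+++++++++++++++++++++++###########+++++++++#+++++++##...
192 ..............+#+++++++++######+++++++++++++++++++###########+++++++++++++++++++++...
196 ................+++++++++++#####+++++.............+#######+..........................
200 .............................####++++..............+#####............................
204 ...............................++.++++...............................................
208 ....................................+++..............................................
212 .....................................................................................
```

```bash
python3 - <<'E'
from h import *
np.set_printoptions(linewidth=250)
for n in('w5','w6'):
  g=cv2.cvtColor(cv2.imread(f'pics/{n}_full.png'),6)
  print(n)
  for v in range(150,206 if n=='w5' else 176,5): print(v,g[v,262:306:1])
E
```

```text
w5
150 [129 125 122 122 123 122 128 142 145 145 150 150 140 113 101  97  97 104 122 147 163 171 171 176 174 175 169 151 129 121 121 123 122 119 120 120 117 118 121 122 126 128 132 141]
155 [129 129 126 126 126 125 125 136 141 147 148 146 138 113  99  96  98 101 114 138 163 170 173 172 173 176 170 152 132 123 123 121 120 120 132 139 146 145 149 161 169 178 178 175]
160 [128 127 127 124 129 125 126 137 146 149 149 150 141 116 101  98 100  97 109 131 156 170 172 174 172 173 172 158 139 126 123 123 121 140 161 171 167 168 166 171 175 179 181 173]
165 [130 126 126 126 128 128 129 136 145 149 149 150 144 125 104 100  98 100 107 129 155 170 174 172 175 174 173 162 140 127 124 123 123 127 148 165 172 168 168 172 178 180 182 176]
170 [168 173 163 140 130 130 129 135 144 146 146 151 151 133 113 104  97 104 108 133 157 166 171 173 174 174 174 167 146 133 126 126 130 138 154 171 174 177 178 179 182 188 190 185]
175 [175 175 165 143 130 127 129 128 141 145 148 150 150 136 113 103 101 100 105 123 151 166 171 175 172 175 175 172 171 177 177 177 174 172 171 176 179 182 177 179 182 188 189 186]
180 [
[... 1481 characters left out ...]
9 116 117 116 118 123 124 119 116 128 134 132 135 143 147 154 159 159 159 159 151 136 125 139 157 159 157 156 156 153 154 154 159 164 169 165 154 155 172]
165 [116 117 114 115 118 117 116 118 118 117 123 123 122 123 130 135 134 147 159 163 157 158 159 159 159 153 146 143 155 163 161 157 158 157 156 155 155 158 166 171 164 156 158 173]
170 [119 120 116 115 117 119 117 116 114 117 115 122 119 124 128 134 137 138 139 143 150 157 158 157 161 154 140 123 130 149 152 150 148 151 154 156 158 159 164 168 166 159 165 187]
175 [152 151 142 124 107  80  71  80  75  70  67  65  63  77 106 129 136 136 139 147 165 179 176 166 158 154 137  97  68  64  65  75  90  93  91  98 123 152 166 171 171 166 165 181]
```

```bash
python3 -c "
from rig import env
print(env.job_done())"
```

```text
the job is handed in; nothing more can be done
None
```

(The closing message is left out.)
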